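Fit a bayonet filter capsule and open the water valve

ROBOT

A 6-joint arm with a two-finger parallel gripper is mounted at the origin on the work surface; the furniture and walls round the work are solid. World frame = base frame: x ahead of the robot, y to its left, z up, the work surface at z = 0. Lengths are in mm, angles in degrees, forces in N, time in s.
With the tool pointing down it reaches from about 350 to 850 mm from the base axis. Payload 8.1 kg.
Tool frame: the origin (TCP) lies midway between the tips of the shut fingers; the grasp point (between the pads) lies 19 mm behind it; z points along the fingers, y is the line along which they close (so a half turn about z gives the same grasp; the last joint's range is limited). The gripper opens to 85 mm and grips with 20 to 120 N. Pads are 22 mm wide; open, the fingers measure 114 mm over their backs; the gripper's body (76 mm by 85 mm) begins 54 mm behind the grasp point. The pads swing forward as they close: fully open they stand 13 mm farther back than shut.
Start: joints at [-4.893, 7.471, 85.268, -0, 87.261, -4.893], TCP at [600.004, 0.022, 231.292] pointing down, gripper open.
Joint ranges: [-169.43, 169.43], [-51.17, 129.36], [1.28, 143.12], [-76.62, 256.62], [0, 156.53], [-152.29, 152.29]. Speed limits (degrees/s): [136.94, 136.94, 159.86, 180, 180, 180].

INTERFACE

Orientations are given as [roll, pitch, yaw] about the fixed x, y, z axes, in that order (R = Rz(yaw) Ry(pitch) Rx(roll)).
In Python, from bench import sense, snapshot, order, finder gives the robot as it stands.
- The arm moves only by the tool send_rows, never from a script. Its argument "steps" is a list of rows, each a list of 2 entries, a list of its own where there are three numbers: the shift along the world's x, y, z in units of 30 mm (1.0 is 30 mm), then the turn, a rotation vector about the world's x, y, z in rad. In form: [[[dx, dy, dz], [wx, wy, wz]], ...]. A call has 1 to 10 rows; each row is the pose to reach, as a shift and turn from the pose commanded when the call began; what a row does not reach only later rows make up. A row lasts 1/8 s, in which the tool goes at most 62.5 mm and 10.7 degrees, less where a joint would pass 70% of its speed; a pose out of reach is approached as far as the arm can. A call with a gripper value outside its range is refused whole. "fingers" is the closure, from 0 (fully open) to 1 (shut), set as the call begins (left out, the last holds). The fingers move at their own pace and stop on an object; "squeeze" is the grip in N (left out, the last holds). Time passes only in rows, so rows that repeat a pose let the fingers close. It gives the time, the measured TCP pose, the force, the opening and the grip force at its end, in the units of the state.
- sense(): the state, without advancing time (a new reading comes with each control period).
- snapshot(name): name is "scene" or "side" or "wrist"; returns a dict with "img" (384x512x3 uint8, red, green, blue), "K" (3x3 intrinsics, pixels), "pose" (4x4, takes a point from camera to world coordinates). Camera axes: x right, y up, looking along -z (the intrinsics and any distortion apply to the point x, -y, -z); pixel columns grow to the right and rows downward; lengths in mm; the calibration is good to about 2 mm. A picture is of the moment at which its call begins. There is no depth.
- order.hand_in(): hands the job in; it is judged then, once.
Trained networks look in the newest picture that a camera, given by its name, has taken for a name from the list of things; names that differ only in an ending like _2 or _b are one class to them, and where a whole thing is asked for, a point or a joint stands for the part that bears it (a point fixed in the world has none). Each returns a list of dicts, best first, with "confidence" (0 to 1); they miss things now and then, are a little off and sometimes report something else, mostly with a low value. They report only what shows in the picture. A call takes as long as a camera call.
- finder.find_in(label, camera): "box" ([left, top, width, height] as shares, 0 to 1, of the picture: columns of its width, rows of its height, round what is visible of it).
- finder.trace(label, camera): "mask" (384x512 bool, what is visible of it) and "box" ([left, top, width, height] as shares, 0 to 1, of the picture: columns of its width, rows of its height, round what is visible of it).
- finder.pinpoint(label, camera): "at" ([column, row] as shares, 0 to 1, of the picture: columns of its width, rows of its height: a listed point, or the origin of a listed thing).
The state is a dict: "time": time; "joint_pos": joint angles; "qd": joint speeds; "joint_efforts": joint torques, N m; "tool_pos": TCP position; "tcp_rot": TCP orientation; "ft_force": force on the tool from outside, world axes, zero at the start; "wrist_torque": the same for the moment, N m; "finger_gap": finger opening in mm; "grip_force": force on a finger pad.
Only numpy, scipy, OpenCV 4.12 (cv2) and the standard library are available. Lean on these libraries where they do the work, as an engineer would, in place of code of your own. Each camera call takes 0.05 s, during which the arm holds its last target. There are 200 camera calls.

TASK

Fit the filter capsule into the round bayonet socket of the water manifold: lugs through the two notches, push down against the spring, then turn a quarter clockwise (seen from above) until it clicks up and stays locked when you let go. After it is locked, swing the red valve lever all the way open, so that it points along the manifold away from the capsule. Leave the mug, petri dish and beaker where they are.

Things in the scene. Friction and masses are not known exactly. Their poses are not given: they have to be found in the camera images.
- capsule_center (a point): Loose filter capsule, upright, 91 mm tall, about 0.18 kg; this point is on its axis, 45 mm above its lower end. z is up along the axis, x along the line of its two lugs and of its wing. White round body with a blue band, diameter 66 mm, from 21 mm below (its flat underside is the shoulder) to 17 mm above this point. A half turn about z gives the same fit.
- capsule_wing (a point): Middle of the capsule's blue flat wing grip, on the axis, 30.5 mm above capsule_center: wing 46 mm long (along x), 14 mm thick (along y), 29 mm high (14.5 mm above and below this point). Below it the flat top of the round body. Same axes as capsule_center.
- capsule_lugs (a point): Mid-height of the capsule's two black lugs, on the axis, 36 mm below capsule_center: they stick out of the 38 mm black neck along +x and -x to a radius of 27 mm, each 10 mm wide and 6 mm high. The neck ends 9 mm below this point. Same axes.
- stand: Black cup, fixed, 80 mm outside diameter, 58 mm inside, 26 mm tall, origin under its centre. At the start the capsule stands in it, shoulder on the cup's rim, wing up; lifting the capsule by 30 mm clears it.
- socket_rim (a point): Centre of the rim of the white bayonet socket (opens upward, 74 mm outside diameter) on the fixed manifold, 50 mm above the bench. x (across the manifold) runs through the two entry notches (green dots); y along the manifold from valve to socket; z up. Opening radius 21 mm, 29 mm in the notches, which are about 2 mm wider than a lug on each side.
- manifold: Grey base plate, fixed, 92x230x14 mm, origin under its centre, axes as socket_rim; socket at y +70 mm, valve at y -70 mm. Set in with its lugs in the notches, the capsule rests on the socket's spring plunger: capsule_center is then 35 mm above the rim, and does not turn. Pushed down to 21 to 25 mm (23 is best; at 21 the shoulder meets the rim) it can turn, clockwise only.
- socket_lock (a point): Point in the socket at rim height, 33.5 mm from its axis, at one of the two red dots that mark the locking pockets, 80 degrees clockwise from the notches. When the lugs are past about 75 degrees (stop at about 84) the spring lifts the capsule 4 mm into the pockets, the click: capsule_center is then 29 mm above the rim and the capsule is locked.
- plunger (a joint): Spring plunger inside the socket: travel down in m, 0 free, 0.014 when the capsule's shoulder touches the rim, 0.006 when locked. Spring force 4 N at 0, 7 N locked, 11 N at 0.014.
- valve_pivot (a point): Vertical pivot axis of the valve lever on the manifold, 140 mm from the socket axis, at the lever's height (60 mm above the bench). Axes as of the socket rim.
- valve_grip (a point): Middle of the red lever handle, 50 mm from the pivot, 60 mm above the bench. The handle is 50 mm long, 12 mm wide, 16 mm high (its top 68 mm, its underside 52 mm above the bench), x points outward along it. Below, within 20 mm of the manifold's long centre line, pipes and valve body reach 46 mm above the bench.
- valve (a joint): Angle of the valve lever in rad: 0 shut (lever across the manifold, along the socket rim's +x), 1.571 fully open (lever along its -y, away from the socket). It opens clockwise seen from above, needs about 2 N at the handle and stays where it is left.
- mug: White mug, 92x127x95 mm, bystander; origin under its centre.
- petri_dish: Petri dish, 61 mm diameter, 15 mm high, bystander.
- beaker: Small empty glass beaker, 54 mm diameter, 70 mm tall, bystander.

How it is judged (in metres and radians):
On the way, in this order (a step that is already met when the one before it is completed fails the run):
1. the capsule's lugs are through the notches and it is pushed down against the spring (horizontal distance between capsule_center and socket_rim below 0.005 m and z of capsule_center in the frame of socket_rim below 0.0265 m and angle between the x axis of capsule_center and the x axis of socket_rim, either way round below 0.4 rad and value of joint plunger above 0.008 m), for 0.05 s.
2. the capsule is turned and has clicked up into its locked position (horizontal distance between capsule_center and socket_rim below 0.005 m and z of capsule_center in the frame of socket_rim between 0.0265 and 0.0315 m and angle between the x axis of capsule_center and the x axis of socket_rim, either way round above 1.2 rad and angle between capsule_center's own z axis and vertical below 0.1 rad and value of joint plunger above 0.003 m), for 0.2 s.
3. the valve lever is fully open (value of joint valve above 1.4 rad), for 0.2 s.
At the end, for the whole second after the job is handed in: The capsule is locked and released, at rest: within 5 mm of the socket axis, its point 29 mm (within 2.5 mm) above the rim, its lug line turned at least 1.2 rad from the notches, upright within 0.1 rad, on a compressed spring (more than 3 mm); and the valve lever stands at more than 1.4 rad (all of step 2 and value of joint valve above 1.4 rad and linear speed of capsule below 0.02 m/s); the robot touches nothing.
It fails at once if the mug is moved by more than 20 mm (distance of mug from where it was at the start of the episode above 0.02 m).
It fails at once if the petri dish is moved by more than 20 mm (distance of petri_dish from where it was at the start of the episode above 0.02 m).
It fails at once if the beaker is moved by more than 20 mm (distance of beaker from where it was at the start of the episode above 0.02 m).
It also fails if it takes over 58 s, if anything falls off the work surface, if the arm or the gripper's body presses on something with over 40 N, if the wrist force passes 120 N, or if a joint passes its speed limit or range.

## Working session

There is one attempt and no reset: what is moved stays moved. The work goes in short steps, Python scripts to look and compute and a tool call to move; the robot and the scene stay as the last step left them, time stands still between calls to the robot, and variables do not carry over. Pictures are saved under pics/ and viewed, at most 10 in all, crops included, and the job is handed in when it is done.

Besides the shell and the picture viewer there is one more tool, called in YAML: its name, and indented under it one key for each argument. send_rows: Moves the arm, as the interface text tells. Its arguments: {"type":"object","properties":{"steps":{"type":"array"},"fingers":{"type":"number"},"squeeze":{"type":"number"}},"required":["steps"]}

```bash
mkdir -p pics
cat > h.py <<'E'
import numpy as np, cv2
from bench import sense, snapshot, order, finder
def ray(s,uv):
    K=np.array(s["K"]);P=np.array(s["pose"])
    d=np.array([(uv[0]-K[0,2])/K[0,0],(uv[1]-K[1,2])/K[1,1],1.])
    d=P[:3,:3]@(d*[1,-1,-1]); return P[:3,3],d/np.linalg.norm(d)
def atz(s,uv,z):
    o,d=ray(s,uv); return o+d*(z-o[2])/d[2]
def proj(s,p):
    P=np.array(s["pose"]);c=P[:3,:3].T@(np.array(p)-P[:3,3]);c=c*[1,-1,-1];u=np.array(s["K"])@c;return u[:2]/u[2]
def tri(rs):
    A=0;b=0
    for o,d in rs:
        M=np.eye(3)-np.outer(d,d);A=A+M;b=b+M@o
    p=np.linalg.solve(A,b);return p,[float(np.linalg.norm((np.eye(3)-np.outer(d,d))@(p-o))) for o,d in rs]
E
python3 - <<'E'
from h import *
S={}
for c in("scene","side","wrist"):
    s=S[c]=snapshot(c); cv2.imwrite(f"pics/a_{c}.png",s["img"][:,:,::-1]); print(c,np.round(s["pose"],2).tolist(),np.round(s["K"],1).tolist(),[k for k in s])
Z=dict(capsule_center=None,capsule_wing=None,stand=0,socket_rim=50,manifold=0,socket_lock=50,valve_pivot=60,valve_grip=60,mug=0,petri_dish=0,beaker=0)
for n,z in Z.items():
    rs=[]
    for c in S:
        for r in finder.pinpoint(n,c)[:2]:
            uv=np.array(r["at"])*[512,384]; o=ray(S[c],uv); rs.append(o) if r is not None else 0
            print(n,c,round(r["confidence"],2),uv.round(1),atz(S[c],uv,z).round(1) if z is not None else "")
    if len(rs)>1: p,e=tri(rs); print("   tri",p.round(1),np.round(e,1))
print(sense()["time"])
E
```

```text
scene [[0.87, 0.28, -0.4, 154.97], [-0.49, 0.51, -0.71, -651.3], [0.01, 0.81, 0.58, 624.0], [0.0, 0.0, 0.0, 1.0]] [[373.0, 0.0, 258.0], [0.0, 373.0, 187.6], [0.0, 0.0, 1.0]] ['img', 'K', 'pose']
side [[0.84, 0.28, -0.47, 133.01], [-0.55, 0.45, -0.71, -567.64], [0.01, 0.85, 0.53, 534.36], [0.0, 0.0, 0.0, 1.0]] [[379.1, 0.0, 253.1], [0.0, 379.1, 192.2], [0.0, 0.0, 1.0]] ['img', 'K', 'pose']
wrist [[1.0, -0.0, 0.0, 599.77], [0.0, 0.94, 0.33, 84.23], [-0.0, -0.33, 0.94, 373.09], [0.0, 0.0, 0.0, 1.0]] [[327.0, 0.0, 252.6], [0.0, 327.0, 195.3], [0.0, 0.0, 1.0]] ['img', 'K', 'pose']
capsule_center scene 0.56 [228.9 164.8] 
capsule_center scene 0.34 [278.8 201. ] 
capsule_center side 0.91 [220.1 179. ] 
   tri [ 177.4 -569.8  551.7] [21.7 28.2 47.1]
capsule_wing scene 0.78 [227.4 158. ] 
capsule_wing side 0.79 [219.9 169.5] 
   tri [531.4 183.6  74.7] [1. 1.]
stand scene 0.53 [227.2 176.7] [535.5 197.8   0. ]
socket_rim scene 0.58 [236.9 230.8] [429.6 -79.8  50. ]
socket_rim side 0.91 [243.4 251.4] [430.2 -89.6  50. ]
socket_rim wrist 0.73 [101.6 245.1] [432.8 -86.5  50. ]
   tri [430.8 -85.
[... 878 characters left out ...]
rist 0.56 [179.8 343.1] [ 512.4 -212.7   60. ]
   tri [ 478.1 -186.7  122.5] [ 63.2 146.8  64.2  52.2]
mug scene 0.65 [228.6 158.2] [585.6 292.4   0. ]
mug side 0.64 [221. 175.] [582.9 277.1   0. ]
mug side 0.56 [242.9 250.5] [461.5 -37.1   0. ]
   tri [ 163.6 -547.9  531. ] [45.8 21.7 24.4]
petri_dish scene 0.76 [279.5 198.1] [617.3  33.6   0. ]
petri_dish side 0.57 [280.5 215.2] [608.   24.6   0. ]
petri_dish wrist 0.59 [258.2 138.1] [605.8  23.8   0. ]
   tri [607.6  23.7   5.2] [4.8 3.7 2.1]
beaker scene 0.61 [302.4 218. ] [624.4 -66.9   0. ]
beaker side 0.62 [313.  231.9] [631.3 -68.4   0. ]
beaker wrist 0.71 [274.7 209.6] [626.7 -63.7   0. ]
   tri [628.2 -65.8  -1.7] [2.4 4.3 1.9]
1.8
```

View pics/a_scene.png

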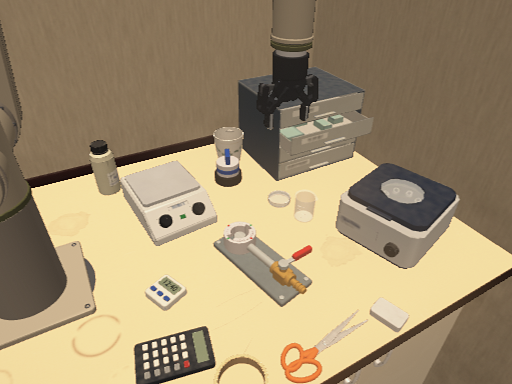

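View pics/a_wrist.png

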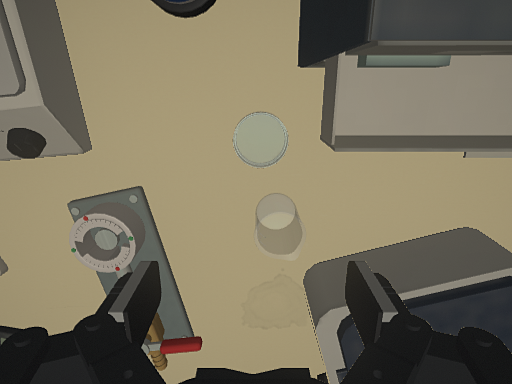

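send_rows:
  steps:
    - [[-1.0,-0.9,0],[0,0,0]]
    - [[-2.3,-2.1,0],[0,0,0]]
    - [[-3.6,-3.3,0],[0,0,0]]
    - [[-4.7,-4.3,0],[0,0,0]]
    - [[-5.2,-4.7,0],[0,0,0]]
    - [[-5.2,-4.7,0],[0,0,0]]
    - [[-5.2,-4.7,0],[0,0,0]]

```text
time: 2.68
tool_pos: [444.8, -140.4, 231.5]
tcp_rot: [180.0, -0.0, 90.0]
ft_force: [0.4, 0.1, 0.1]
finger_gap: 85.5
grip_force: 0.0
```

Run:
```python
from h import *
print({k:np.round(v,2).tolist() for k,v in sense().items()})
s=snapshot("wrist"); np.savez("pics/b.npz",**s); cv2.imwrite("pics/b.png",cv2.resize(s["img"][:,:,::-1],(800,600),interpolation=cv2.INTER_CUBIC))
for n,z in dict(socket_rim=50,socket_lock=50,valve_pivot=60,valve_grip=60,manifold=0).items():
    for r in finder.pinpoint(n,"wrist"):
        uv=np.array(r["at"])*[512,384];print(n,round(r["confidence"],2),uv.round(1),atz(s,uv,z).round(1))
h=cv2.cvtColor(s["img"],cv2.COLOR_RGB2HSV)
for nm,m in dict(green=cv2.inRange(h,(40,90,50),(85,255,255)),red=cv2.inRange(h,(0,150,90),(6,255,255))|cv2.inRange(h,(172,150,90),(180,255,255))).items():
    n,l,st,ce=cv2.connectedComponentsWithStats(m)
    for i in range(1,n):
        if st[i,4]>5: print(nm,st[i].tolist(),ce[i].round(1),atz(s,ce[i],50).round(1))
```

```text
{'time': 2.68, 'joint_pos': [-23.85, -13.73, 105.68, 0.03, 88.02, -23.87], 'qd': [0.59, 0.54, -0.18, -0.14, 0.04, -0.17], 'joint_efforts': [-0.66, -38.14, -49.98, -0.06, 0.03, -0.02], 'tool_pos': [444.79, -140.43, 231.47], 'tcp_rot': [179.96, -0.02, 90.02], 'ft_force': [0.41, 0.06, 0.06], 'wrist_torque': [0.01, 0.0, 0.01], 'grip_force': 0.0, 'finger_gap': 85.49}
socket_rim 0.69 [241.4 112.2] [434.3 -83.9  50. ]
socket_lock 0.85 [249.3 147.1] [ 441.9 -117.8   50. ]
valve_pivot 0.9 [268.9 246.9] [ 463. -224.   60.]
valve_grip 0.9 [317.1 239.7] [ 514.2 -215.2   60. ]
manifold 0.59 [255.7 170.8] [ 449.  -155.4    0. ]
green [272, 103, 5, 5, 17] [274.1 105.1] [465.7 -77.2  50. ]
green [205, 119, 4, 4, 15] [206.4 120.6] [400.2 -91.9  50. ]
red [224, 77, 5, 5, 17] [225.8  78.8] [420.  -53.5  50. ]
red [252, 143, 4, 5, 15] [253.5 144.9] [ 446.  -115.5   50. ]
red [294, 234, 47, 15, 430] [317.  241.3] [ 516.5 -222.2   50. ]
red [77, 278, 2, 5, 6] [ 77.3 280. ] [ 243.6 -272.3   50. ]
```

View pics/b.png

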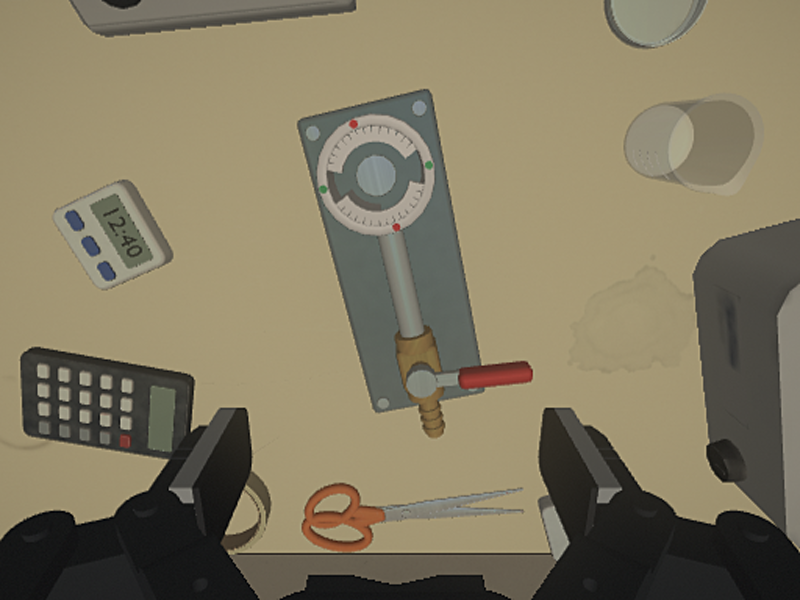

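send_rows:
  steps:
    - [[0.4,1.1,0],[0,0,0]]
    - [[1.1,3.0,0],[0,0,0]]
    - [[1.8,4.9,0],[0,0,0]]
    - [[2.4,6.7,0],[0,0,0]]
    - [[2.9,8.2,0],[0,0,0]]
    - [[3.2,9.0,0],[0,0,0]]
    - [[3.2,9.0,0],[0,0,0]]
    - [[3.2,9.0,0],[0,0,0]]

```text
time: 3.98
tool_pos: [539.8, 128.7, 231.0]
tcp_rot: [-180.0, 0.0, 90.0]
ft_force: [-0.8, -0.4, -0.7]
finger_gap: 85.4
grip_force: 0.0
```

Run:
```python
from h import *
print({k:np.round(v,2).tolist() for k,v in sense().items() if k in("time","tool_pos","tcp_rot","joint_pos")})
s=snapshot("wrist"); np.savez("pics/c.npz",**s); cv2.imwrite("pics/c.png",cv2.resize(s["img"][:,:,::-1],(800,600),interpolation=cv2.INTER_CUBIC))
for n,z in dict(capsule_center=47,capsule_wing=77.5,stand=0,mug=0,valve_grip=60).items():
    for r in finder.pinpoint(n,"wrist"):
        uv=np.array(r["at"])*[512,384];print(n,round(r["confidence"],2),uv.round(1),atz(s,uv,z).round(1))
h=cv2.cvtColor(s["img"],cv2.COLOR_RGB2HSV)
m=cv2.inRange(h,(100,110,40),(130,255,255)); n,l,st,ce=cv2.connectedComponentsWithStats(m)
for i in range(1,n):
    if st[i,4]>20:
        print(st[i].tolist(),ce[i].round(1))
```

```text
{'time': 3.98, 'joint_pos': [8.13, 0.55, 92.54, -0.02, 86.95, 8.11], 'tool_pos': [539.78, 128.65, 231.02], 'tcp_rot': [-179.96, 0.03, 90.02]}
capsule_center 0.96 [245.  111.2] [532.5 185.8  47. ]
capsule_wing 0.56 [239.8 115.2] [528.6 184.9  77.5]
stand 0.25 [316.5 295.3] [627.  -60.1   0. ]
valve_grip 0.49 [189.6 350. ] [463.9 -95.4  60. ]
[228, 88, 32, 54, 812] [243.4 114.5]
```

View pics/c.png

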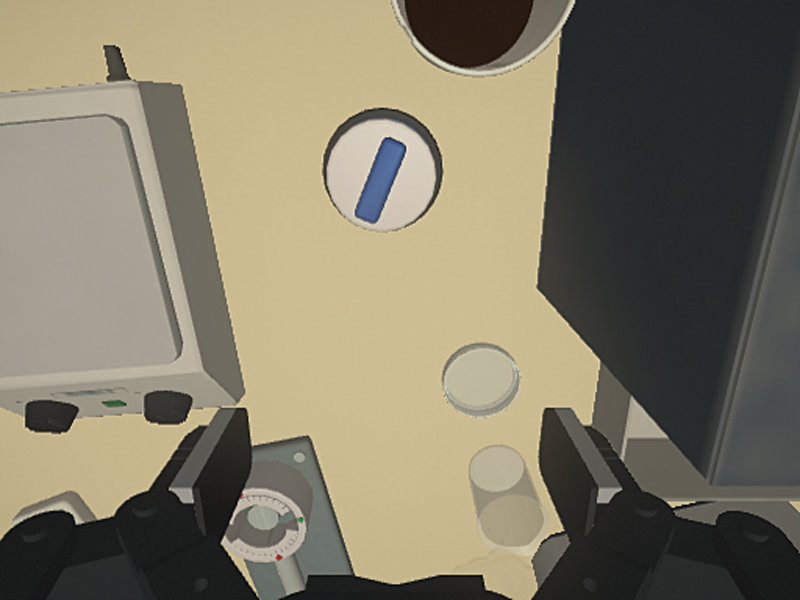

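```bash
cat >> h.py <<'E'
from scipy.optimize import minimize
def boxmask(s,x,y,yaw,L,W,z0,z1):
    c,q=np.cos(yaw),np.sin(yaw);p=[proj(s,[x+c*a-q*b,y+q*a+c*b,z]) for a in(-L/2,L/2) for b in(-W/2,W/2) for z in(z0,z1)]
    h=cv2.convexHull(np.array(p,np.float32)); m=np.zeros((384*4,512*4),np.uint8); cv2.fillConvexPoly(m,np.int32((h+.5)*4),255); return cv2.resize(m,(512,384),interpolation=cv2.INTER_AREA)/255.
def fit(s,mask,p0,L,W,z0,z1):
    f=lambda p:np.abs(boxmask(s,p[0],p[1],np.radians(p[2]),L,W,z0,z1)-mask).sum()
    sx=[p0]+[np.array(p0)+d for d in np.diag([6,6,10])]
    r=minimize(f,p0,method="Nelder-Mead",options=dict(initial_simplex=sx,xatol=.02,fatol=.5));return r.x,r.fun
E
python3 - <<'E'
from h import *
s=np.load("pics/c.npz");h=cv2.cvtColor(s["img"],cv2.COLOR_RGB2HSV)
m=(cv2.inRange(h,(100,110,40),(130,255,255))>0)*1.
print(fit(s,m,[530,185,71],46,14,63,92))
# white disc top of body, z=64
w=cv2.inRange(h,(0,0,130),(180,75,255));w[:60]=0;w[155:]=0;w[:,:200]=0;w[:,290:]=0
w=cv2.morphologyEx(w|np.uint8(m*255),cv2.MORPH_OPEN,np.ones((3,3)))
cs=max(cv2.findContours(w,0,2)[0],key=cv2.contourArea);e=cv2.fitEllipse(cv2.convexHull(cs));print(e,atz(s,e[0],64),cv2.contourArea(cs))
P=[atz(s,q[0],64)[:2] for q in cv2.convexHull(cs)];print(cv2.minEnclosingCircle(np.array(P,np.float32)))
b=np.load("pics/b.npz");h=cv2.cvtColor(b["img"],cv2.COLOR_RGB2HSV);m=cv2.inRange(h,(0,120,60),(8,255,255))|cv2.inRange(h,(170,120,60),(180,255,255));m[:225]=0;m[255:]=0;m[:,:285]=0;m[:,350:]=0
print("valve",fit(b,(m>0)*1.,[514,-214,10],50,12,52,68))
E
```

```text
(array([531.72098444, 185.67205183,  66.93154328]), np.float64(139.5686274509804))Traceback (most recent call last):
  File "<stdin>", line 8, in <module>
cv2.error: OpenCV(4.12.0) /io/opencv/modules/imgproc/src/shapedescr.cpp:361: error: (-201:Incorrect size of input array) There should be at least 5 points to fit the ellipse in function 'fitEllipseNoDirect'
```

Run:
```python
from h import *
s=np.load("pics/c.npz");im=s["img"];h=cv2.cvtColor(im,cv2.COLOR_RGB2HSV)
print(im[100,225],im[112,243],im[125,262],im[60,225],im[145,240])
m=(cv2.inRange(h,(100,110,40),(130,255,255))>0)*1.
for z0 in(63,75,91): print(z0,fit(s,m,[530,185,69],46,14,z0,92),fit(s,m,[530,185,69],46,14,z0,92)[0][2])
v=m.nonzero();print(cv2.minAreaRect(np.array([v[1],v[0]],np.float32).T))
v=boxmask(s,531.7,185.7,np.radians(69),46,14,63,92);print(v.sum());v=(v>.5).nonzero();print(cv2.minAreaRect(np.array([v[1],v[0]],np.float32).T))
c=cv2.resize(im[60:160,190:300,::-1],None,fx=5,fy=5,interpolation=cv2.INTER_CUBIC)
d=cv2.resize(np.uint8(m[60:160,190:300]*255),None,fx=5,fy=5)
c[:,:,1]|=cv2.Canny(d,50,150);cv2.imwrite("pics/d.png",c)
```

```text
[211 201 186] [ 83 108 155] [211 200 184] [200 184 142] [206 195 179]
63 (array([532.19299422, 186.50920981,  67.55350321]), np.float64(140.078431372549)) 67.55350321333464
75 (array([532.00140303, 186.18371313,  68.01962354]), np.float64(137.89803921568625)) 68.019623543411
91 (array([531.89901698, 186.534923  ,  67.71357825]), np.float64(132.51372549019607)) 67.71357825441754
((243.31033325195312, 114.72413635253906), (15.598407745361328, 53.851646423339844), 21.801410675048828)
960.5725490196078
((243.10276794433594, 114.72602844238281), (17.32209014892578, 56.53087615966797), 20.556045532226562)
```

View pics/d.png

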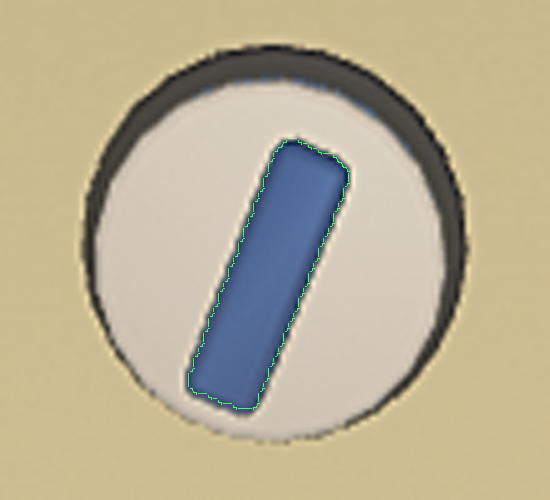

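send_rows:
  steps:
    - [[-0.13,0.95,0],[0,0,-0.16]]
    - [[-0.267,1.9,-0.6],[0,0,-0.32]]
    - [[-0.267,1.9,-1.8],[0,0,-0.384]]
    - [[-0.267,1.9,-3.2],[0,0,-0.384]]
    - [[-0.267,1.9,-4.4],[0,0,-0.384]]
    - [[-0.267,1.9,-5.0],[0,0,-0.384]]
    - [[-0.267,1.9,-5.3],[0,0,-0.384]]
    - [[-0.267,1.9,-5.46],[0,0,-0.384]]
    - [[-0.267,1.9,-5.46],[0,0,-0.384]]
  fingers: 0

```text
time: 5.4
tool_pos: [532.7, 186.2, 68.4]
tcp_rot: [179.9, -0.0, 68.0]
ft_force: [-0.5, 0.1, 1.2]
finger_gap: 85.5
grip_force: 0.0
```

send_rows:
  steps:
    - [[0,0,0],[0,0,0]]
    - [[0,0,0],[0,0,0]]
    - [[0,0,0],[0,0,0]]
    - [[0,0,0],[0,0,0]]
    - [[0,0,0],[0,0,0]]
    - [[0,0,0],[0,0,0]]
    - [[0,0,0],[0,0,0]]
    - [[0,0,0],[0,0,0]]
  fingers: 1
  squeeze: 90

```text
time: 6.4
tool_pos: [532.1, 186.1, 67.7]
tcp_rot: [180.0, -0.0, 68.0]
ft_force: [-1.6, 0.3, 4.1]
finger_gap: 12.3
grip_force: 88.3
```

send_rows:
  steps:
    - [[0,0,0.4],[0,0,0]]
    - [[0,0,1.2],[0,0,0]]
    - [[0,0,2.2],[0,0,0]]
    - [[0,0,3.0],[0,0,0]]
    - [[-0.1,-0.3,3.3],[0,0,0.1]]
    - [[-0.4,-1.1,3.3],[0,0,0.25]]
    - [[-0.8,-2.1,3.3],[0,0,0.42]]
    - [[-1.2,-3.2,3.3],[0,0,0.6]]
    - [[-1.6,-4.3,3.3],[0,0,0.77]]
    - [[-1.9,-5.1,3.3],[0,0,0.92]]

```text
time: 7.65
tool_pos: [474.4, 31.7, 166.8]
tcp_rot: [-180.0, 0.0, 121.0]
ft_force: [0.0, 0.3, -1.3]
finger_gap: 12.2
grip_force: 88.0
```

send_rows:
  steps:
    - [[-0.3,-0.8,0],[0,0,0.17]]
    - [[-0.6,-1.7,0],[0,0,0.34]]
    - [[-0.9,-2.5,0],[0,0,0.51]]
    - [[-1.15,-3.2,0],[0,0,0.68]]
    - [[-1.3,-3.6,0],[0,0,0.85]]
    - [[-1.4,-3.92,0],[0,0,1.02]]
    - [[-1.4,-3.92,0],[0,0,1.16]]
    - [[-1.4,-3.92,0],[0,0,1.256]]
    - [[-1.4,-3.92,0],[0,0,1.256]]
    - [[-1.4,-3.92,0],[0,0,1.256]]

```text
time: 8.9
tool_pos: [433.0, -84.6, 166.7]
tcp_rot: [-180.0, 0.0, -167.5]
ft_force: [0.1, -0.4, -1.0]
finger_gap: 12.2
grip_force: 88.0
```

Run:
```python
from h import *
print({k:np.round(v,2).tolist() for k,v in sense().items()})
S={c:snapshot(c) for c in("wrist","scene","side")}
for c,s in S.items(): np.savez(f"pics/e_{c}.npz",**s)
for n in("capsule_center","capsule_wing","capsule_lugs","socket_rim"):
    rs=[]
    for c,s in S.items():
        for r in finder.pinpoint(n,c)[:1]:
            uv=np.array(r["at"])*[512,384];rs.append(ray(s,uv));print(n,c,round(r["confidence"],2),uv.round(1),"pred",proj(s,{"capsule_center":[433,-84.5,146.5],"capsule_wing":[433,-84.5,177],"capsule_lugs":[433,-84.5,110.5],"socket_rim":[433,-84.5,50]}[n]).round(1))
w,a,b=[cv2.resize(S[c]["img"][:,:,::-1],(400,300)) if c=="wrist" else cv2.resize(S[c]["img"][120:280,140:340,::-1],None,fx=2,fy=2,interpolation=cv2.INTER_CUBIC) for c in S]
b2=np.zeros((620-0,800,3),np.uint8);b2=np.zeros((600,800,3),np.uint8);b2[:300,:400]=w;b2[280:600,0:400]=a;b2[280:600,400:]=b;cv2.imwrite("pics/e.png",b2)
```

```text
{'time': 8.9, 'joint_pos': [-17.71, -15.77, 114.18, -0.0, 81.59, -120.26], 'qd': [0.05, 0.07, 0.04, 0.03, -0.17, -0.33], 'joint_efforts': [-0.04, -35.46, -49.88, -0.01, 0.01, -0.05], 'tool_pos': [432.96, -84.57, 166.66], 'tcp_rot': [-179.99, 0.0, -167.45], 'ft_force': [0.11, -0.37, -1.02], 'wrist_torque': [-0.01, -0.07, 0.02], 'grip_force': 87.96, 'finger_gap': 12.2}
capsule_center scene 0.98 [241.3 196.5] pred [238.5 197.6]
capsule_center side 0.91 [241.6 207.9] pred [243.1 208.5]
capsule_wing wrist 0.86 [253.2 274.8] pred [253.7 273.8]
capsule_wing scene 0.79 [239.1 186.7] pred [238.2 185.9]
capsule_wing side 0.72 [242.6 193.6] pred [243.1 194.2]
capsule_lugs scene 0.62 [239.9 212. ] pred [238.7 210.8]
capsule_lugs side 0.63 [245.5 226.8] pred [243.2 224.5]
socket_rim wrist 0.64 [253.9 190.1] pred [253.1 189.2]
socket_rim scene 0.67 [234.6 230.8] pred [239.2 231.5]
socket_rim side 0.56 [245.2 244.3] pred [243.3 249.4]
```

View pics/e.png

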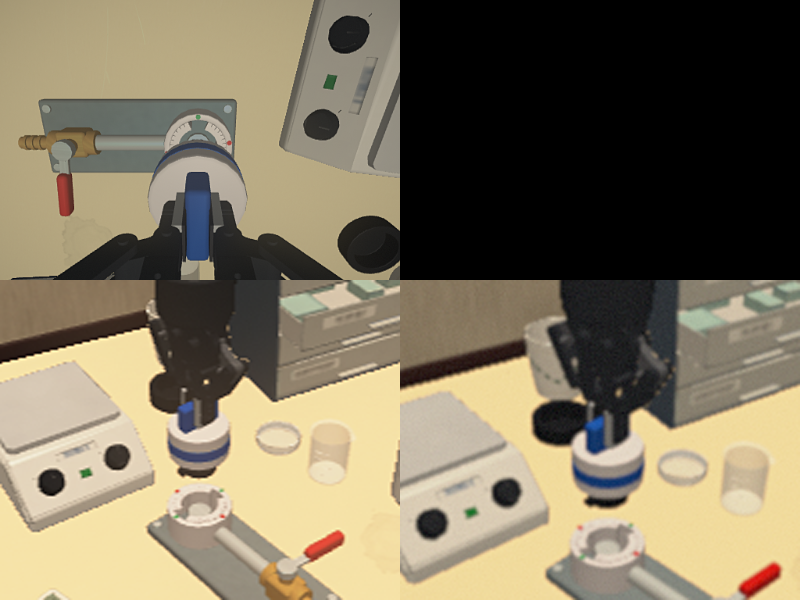

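Run:
```python
from h import *
s=np.load("pics/e_wrist.npz")
h=cv2.cvtColor(s["img"],cv2.COLOR_RGB2HSV)
for nm,m in dict(green=cv2.inRange(h,(40,90,40),(85,255,255)),red=cv2.inRange(h,(0,130,70),(8,255,255))|cv2.inRange(h,(172,130,70),(180,255,255))).items():
    n,l,st,ce=cv2.connectedComponentsWithStats(m)
    for i in range(1,n):
        if st[i,4]>5: print(nm,st[i].tolist(),ce[i].round(1),atz(s,ce[i],50).round(1))
a=np.radians(12.65)
for t in(0,180,-80,100): 
    p=[433+33.5*np.cos(a+np.radians(t)),-84.5+33.5*np.sin(a+np.radians(t)),50];print(t,np.round(p,1),proj(s,p).round(1))
# white/blue body: outline at top disc z~163.5: leftmost/rightmost + predicted
im=s["img"]
for r in(235,245,255):
    row=im[r].astype(int);print(r,[(c,row[c].tolist()) for c in list(range(184,198,2))+list(range(308,322,2))])
th=np.linspace(0,2*np.pi,200);
for z in(163.5,125.5):
    q=np.array([proj(s,[433+33*np.cos(t),-84.5+33*np.sin(t),z]) for t in th]);print(z,q.min(0),q.max(0),[ (q[np.abs(q[:,1]-r).argsort()[:6],0]).round(0).tolist() for r in(235,245,255)])
```

```text
green [414, 96, 17, 18, 209] [422.3 104.6] [338.   27.1  50. ]
green [251, 147, 5, 6, 23] [253.1 149.2] [400.1 -91.9  50. ]
red [291, 180, 5, 6, 24] [293.  182.5] [420.1 -53.5  50. ]
red [72, 222, 23, 55, 991] [ 83.3 248.3] [ 520.1 -219.8   50. ]
0 [465.7 -77.2  50. ] [253.  225.9]
180 [400.3 -91.8  50. ] [253.1 149.5]
-80 [ 445.9 -115.4   50. ] [213.8 195.8]
100 [420.1 -53.6  50. ] [292.9 182.5]
235 [(184, [184, 170, 132]), (186, [184, 171, 132]), (188, [184, 171, 132]), (190, [187, 173, 133]), (192, [114, 107, 93]), (194, [163, 155, 144]), (196, [176, 167, 154]), (308, [180, 170, 157]), (310, [183, 173, 159]), (312, [102, 97, 91]), (314, [189, 175, 135]), (316, [185, 171, 132]), (318, [185, 170, 132]), (320, [185, 170, 132])]
245 [(184, [185, 171, 132]), (186, [184, 169, 132]), (188, [186, 172, 133]), (190, [110, 104, 90]), (192, [175, 166, 154]), (194, [178, 169, 154]), (196, [181, 171, 158]), (308, [183, 173, 159]), (310, [182, 172, 158]), (312, [178, 169, 156]), (314, [143, 137, 128]), (316, [188, 174, 134]), (318, [185, 171, 133]), (320, [185, 171, 133])]
255 [(184, [185, 170, 132]), (186, [184, 169, 131]), (188, [188, 172, 131]), (190, [172, 164, 152]), (192, [176, 167, 153]), (194, [180, 170, 156]), (196, [179, 169, 157]), (308, [180, 171, 157]), (310, [181, 172, 158]), (312, [180, 170, 156]), (314, [176, 167, 154]), (316, [150, 139, 109]), (318, [186, 171, 132]), (320, [183, 169, 130])]
163.5 [188.35565949 197.75474955] [318.80506887 312.78100479] [[315.0, 193.0, 193.0, 314.0, 315.0, 192.0], [318.0, 189.0, 190.0, 318.0, 318.0, 189.0], [188.0, 319.0, 319.0, 188.0, 188.0, 319.0]]
125.5 [199.76782008 175.83211784] [306.92687453 273.68624443] [[201.0, 306.0, 305.0, 201.0, 201.0, 306.0], [204.0, 302.0, 302.0, 205.0, 204.0, 303.0], [295.0, 211.0, 294.0, 210.0, 212.0, 296.0]]
```

Run:
```python
from h import *
s=np.load("pics/e_wrist.npz");im=s["img"]
for c in(225,240,253,266,281): print(c,[(r,im[r,c].tolist()) for r in range(172,206,2)])
for z,dx in((163.5,0),(125.5,0)):
    q=np.array([proj(s,[433+33*np.cos(t),-84.5+33*np.sin(t),z]) for t in np.linspace(0,6.283,400)])
    q=q[q[:,1]<np.median(q[:,1])];print(z,[(c,q[abs(q[:,0]-c).argmin(),1].round(1)) for c in(225,240,253,266,281)])
```

```text
225 [(172, [190, 181, 167]), (174, [190, 179, 166]), (176, [189, 180, 166]), (178, [189, 180, 166]), (180, [189, 179, 166]), (182, [188, 179, 165]), (184, [189, 179, 166]), (186, [88, 85, 79]), (188, [98, 93, 86]), (190, [49, 56, 74]), (192, [51, 57, 73]), (194, [50, 57, 76]), (196, [87, 96, 113]), (198, [100, 95, 88]), (200, [99, 94, 88]), (202, [100, 96, 90]), (204, [106, 101, 94])]
240 [(172, [106, 115, 110]), (174, [105, 114, 109]), (176, [103, 113, 107]), (178, [82, 79, 72]), (180, [111, 108, 100]), (182, [98, 94, 88]), (184, [46, 54, 73]), (186, [52, 59, 76]), (188, [51, 57, 73]), (190, [64, 80, 111]), (192, [103, 96, 85]), (194, [100, 96, 90]), (196, [101, 96, 90]), (198, [101, 96, 90]), (200, [117, 112, 104]), (202, [187, 178, 165]), (204, [186, 176, 164])]
253 [(172, [144, 153, 147]), (174, [144, 154, 153]), (176, [150, 161, 160]), (178, [117, 118, 113]), (180, [100, 95, 87]), (182, [64, 69, 79]), (184, [52, 59, 76]), (186, [52, 58, 74]), (188, [53, 62, 81]), (190, [106, 98, 87]), (192, [101, 96, 90]), (194, [100, 96, 89]), (196, [100, 95, 89]), (198, [110, 105, 97]), (200, 
[... 421 characters left out ...]
1, 168]), (204, [187, 178, 165])]
281 [(172, [195, 185, 170]), (174, [194, 185, 170]), (176, [193, 183, 168]), (178, [192, 182, 168]), (180, [191, 182, 167]), (182, [191, 181, 167]), (184, [196, 186, 172]), (186, [107, 102, 94]), (188, [100, 95, 87]), (190, [52, 58, 74]), (192, [55, 60, 75]), (194, [54, 57, 71]), (196, [81, 102, 146]), (198, [102, 96, 87]), (200, [101, 96, 89]), (202, [101, 95, 89]), (204, [107, 102, 94])]
163.5 [(225, np.float64(203.8)), (240, np.float64(199.0)), (253, np.float64(197.7)), (266, np.float64(198.8)), (281, np.float64(202.9))]
125.5 [(225, np.float64(183.2)), (240, np.float64(177.4)), (253, np.float64(175.8)), (266, np.float64(177.2)), (281, np.float64(182.8))]
```

send_rows:
  steps:
    - [[0,0,-0.3],[0,0,0]]
    - [[0,0,-0.8],[0,0,0]]
    - [[0,0,-1.2],[0,0,0]]
    - [[0,0,-1.5],[0,0,0]]
    - [[0,0,-1.7],[0,0,0]]
    - [[0,0,-1.85],[0,0,0]]
    - [[0,0,-1.95],[0,0,0]]
    - [[0,0,-2.05],[0,0,0]]
    - [[0,0,-2.05],[0,0,0]]

```text
time: 10.78
tool_pos: [433.3, -84.7, 105.4]
tcp_rot: [-180.0, 0.0, -167.3]
ft_force: [-0.5, 1.1, 3.2]
finger_gap: 12.4
grip_force: 88.5
```

send_rows:
  steps:
    - [[0,0,-0.13],[0,0,0]]
    - [[0,0,-0.26],[0,0,0]]
    - [[0,0,-0.4],[0,0,0]]
    - [[0,0,-0.4],[0,0,0]]
    - [[0,0,-0.4],[0,0,0]]

```text
time: 11.4
tool_pos: [433.6, -84.7, 93.7]
tcp_rot: [-180.0, 0.1, -167.3]
ft_force: [-2.0, 0.1, 7.7]
finger_gap: 12.2
grip_force: 89.4
```

send_rows:
  steps:
    - [[0,0,0],[0,0,-0.15]]
    - [[0,0,0],[0,0,-0.3]]
    - [[0,0,0],[0,0,-0.47]]
    - [[0,0,0],[0,0,-0.64]]
    - [[0,0,0],[0,0,-0.81]]
    - [[0,0,0],[0,0,-0.98]]
    - [[0,0,0],[0,0,-1.15]]
    - [[0,0,0],[0,0,-1.3]]
    - [[0,0,0],[0,0,-1.41]]
    - [[0,0,0],[0,0,-1.41]]

```text
time: 12.65
tool_pos: [434.2, -85.0, 94.1]
tcp_rot: [179.9, 0.1, 111.8]
ft_force: [-1.1, 0.2, 7.6]
finger_gap: 12.1
grip_force: 89.3
```

send_rows:
  steps:
    - [[0,0,0.08],[0,0,0]]
    - [[0,0,0.15],[0,0,0]]
    - [[0,0,0.21],[0,0,0]]
    - [[0,0,0.21],[0,0,0]]
    - [[0,0,0.21],[0,0,0]]

```text
time: 13.28
tool_pos: [433.8, -84.9, 99.6]
tcp_rot: [179.9, 0.1, 111.9]
ft_force: [6.0, -1.4, 0.3]
finger_gap: 12.4
grip_force: 89.3
```

Run:
```python
from h import *
x=sense();print({k:np.round(x[k],2).tolist() for k in("time","tool_pos","tcp_rot","ft_force","wrist_torque","joint_pos")})
```

```text
{'time': 13.28, 'tool_pos': [433.79, -84.85, 99.58], 'tcp_rot': [179.91, 0.07, 111.88], 'ft_force': [6.04, -1.45, 0.3], 'wrist_torque': [-0.32, -1.16, -0.02], 'joint_pos': [-17.72, -11.77, 118.14, 0.0, 73.52, -39.6]}
```

send_rows:
  steps:
    - [[0,0,0],[0,0,0]]
    - [[0,0,0],[0,0,0]]
    - [[0,0,0],[0,0,0]]
    - [[0,0,0],[0,0,0]]
    - [[0,0,0],[0,0,0]]
    - [[0,0,0.5],[0,0,0]]
    - [[0,0,1.5],[0,0,0]]
    - [[0,0,3.0],[0,0,0]]
    - [[0,0,3.0],[0,0,0]]
  fingers: 0

```text
time: 14.4
tool_pos: [435.7, -85.5, 194.8]
tcp_rot: [179.6, 0.3, 111.9]
ft_force: [0.3, -0.9, 0.7]
finger_gap: 85.5
grip_force: 0.0
```

Run:
```python
from h import *
x=sense();print({k:np.round(x[k],2).tolist() for k in("time","tool_pos","tcp_rot","ft_force")})
s=snapshot("wrist");np.savez("pics/f.npz",**s);cv2.imwrite("pics/f.png",s["img"][:,:,::-1])
h=cv2.cvtColor(s["img"],cv2.COLOR_RGB2HSV)
m=cv2.inRange(h,(100,110,40),(130,255,255));n,l,st,ce=cv2.connectedComponentsWithStats(m);i=1+st[1:,4].argmax();print(st[i],ce[i])
print(fit(s,(l==i)*1.,[433,-84.5,112.6],46,14,100,124))
```

```text
{'time': 14.4, 'tool_pos': [435.74, -85.46, 194.78], 'tcp_rot': [179.62, 0.32, 111.89], 'ft_force': [0.34, -0.89, 0.65]}
[ 241  176   19   60 1084] [249.91697417 206.01845018]
(array([436.14728349, -90.45372619, 110.42559339]), np.float64(314.08235294117645))
```

View pics/f.png

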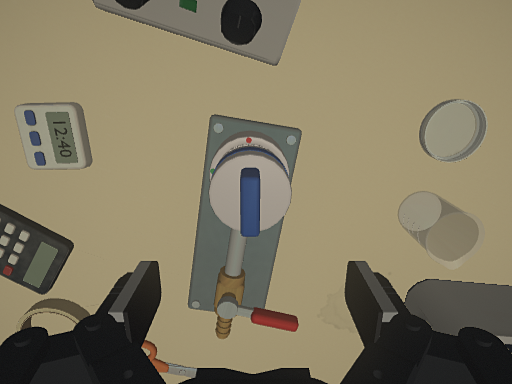

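Run:
```python
from h import *
x=sense();print(x["time"],np.round(x["tool_pos"],2),np.round(x["tcp_rot"],2))
s=snapshot("wrist");h=cv2.cvtColor(s["img"],cv2.COLOR_RGB2HSV)
np.savez("pics/g.npz",**s)
m=cv2.inRange(h,(100,110,20),(130,255,255));n,l,st,ce=cv2.connectedComponentsWithStats(m);i=1+st[1:,4].argmax();print(st[i],ce[i])
a=np.radians(112.65)
for z in(124.5,96):
  for d in(-23,23): print(z,d,proj(s,[433+d*np.cos(a),-84.5+d*np.sin(a),z]).round(1))
for z0,z1 in((96,124.5),(104,132),(88,116)): print(z1,fit(s,(l==i)*1.,[433,-84.5,112.6],46,14,z0,z1))
for r in finder.pinpoint("capsule_center","wrist"): print(np.array(r["at"])*[512,384],proj(s,[433,-84.5,79]))
q=cv2.inRange(h,(0,130,70),(8,255,255))|cv2.inRange(h,(172,130,70),(180,255,255));n,l,st,ce=cv2.connectedComponentsWithStats(q)
for i in range(1,n):
    if st[i,4]>8: print("red",st[i].tolist(),ce[i].round(1),atz(s,ce[i],50).round(1))
```

```text
14.45 [434.59 -85.07 192.37] [179.77   0.19 111.89]
[ 243  180   19   59 1066] [251.63977486 208.62476548]
124.5 -23 [250.7 238.5]
124.5 23 [249.8 176.5]
96 -23 [250.7 222.2]
96 23 [249.9 166. ]
124.5 (array([436.10827462, -88.3182176 , 111.78862628]), np.float64(397.8235294117647))
132 (array([436.51506381, -91.1057189 , 112.1119442 ]), np.float64(478.20392156862744))
116 (array([438.42360397, -94.53451027, 111.60874565]), np.float64(279.03921568627453))
[250.88   188.5056] [250.33993194 188.12073197]
[274.5856 320.6016] [250.33993194 188.12073197]
red [248, 139, 5, 6, 22] [250.  141.5] [420.2 -53.7  50. ]
red [3, 267, 11, 10, 71] [  7.8 271.7] [ 243.9 -265.6   50. ]
red [252, 310, 48, 24, 725] [275.6 322. ] [ 517.6 -222.9   50. ]
```

Run:
```python
from h import *
for f,roi in(("b",(225,255,285,350)),("g",(300,345,245,310))):
    b=np.load(f"pics/{f}.npz");h=cv2.cvtColor(b["img"],cv2.COLOR_RGB2HSV);m=cv2.inRange(h,(0,100,40),(10,255,255))|cv2.inRange(h,(168,100,40),(180,255,255))
    k=np.zeros_like(m);k[roi[0]:roi[1],roi[2]:roi[3]]=1
    print("valve",fit(b,((m*k)>0)*1.,[512,-212,11],50,12,52,68),(m*k>0).sum(),np.degrees(0))
x=sense();print(x["tool_pos"],x["tcp_rot"])
c=np.array([433.8-0,-84.9]) # commanded: 433.0,-84.6 approx
pv=np.array([433+140*np.sin(np.radians(12.65)),-84.5-140*np.cos(np.radians(12.65))]);print(pv)
for phi,off in((-0,45),(0,28),(0,20),(15,17),(30,17),(45,17),(60,17),(75,17),(85,17),(88,17)):
    t=np.radians(12.65-phi);u=np.array([np.cos(t),np.sin(t)]);n=np.array([-u[1],u[0]]);p=pv+52*u+off*n
    print(phi,off,p.round(1),"yaw",round(102.65-phi,1))
```

```text
valve (array([ 513.25124319, -216.04028317,    8.37109363]), np.float64(202.6627450980392)) 640 0.0
valve (array([ 512.9196343 , -214.17546496,    3.74553574]), np.float64(236.8156862745098)) 769 0.0
[432.89226903 -84.5421367  189.3683215 ] [1.79993812e+02 5.17842037e-03 1.11888328e+02]
[ 463.65927288 -221.10164343]
0 45 [ 504.5 -165.8] yaw 102.7
0 28 [ 508.3 -182.4] yaw 102.7
0 20 [ 510.  -190.2] yaw 102.7
15 17 [ 516.3 -206.2] yaw 87.7
30 17 [ 518.4 -220.4] yaw 72.7
45 17 [ 516.7 -234.6] yaw 57.7
60 17 [ 511.4 -247.8] yaw 42.7
75 17 [ 502.8 -259.3] yaw 27.7
85 17 [ 495.6 -265.5] yaw 17.7
88 17 [ 493.3 -267.1] yaw 14.7
```

send_rows:
  steps:
    - [[0.6,-0.7,0],[0,0,-0.04]]
    - [[1.5,-1.7,0],[0,0,-0.1]]
    - [[2.2,-2.5,0],[0,0,-0.16]]
    - [[2.38,-2.71,-0.4],[0,0,-0.16]]
    - [[2.38,-2.71,-1.5],[0,0,-0.16]]
    - [[2.38,-2.71,-2.9],[0,0,-0.16]]
    - [[2.38,-2.71,-3.9],[0,0,-0.16]]
    - [[2.38,-2.71,-4.4],[0,0,-0.16]]
    - [[2.38,-2.71,-4.4],[0,0,-0.16]]
    - [[2.38,-2.71,-4.4],[0,0,-0.16]]
  fingers: 1
  squeeze: 30

```text
time: 15.8
tool_pos: [505.2, -166.1, 58.6]
tcp_rot: [179.9, 0.1, 102.7]
ft_force: [-0.1, 0.3, 1.0]
finger_gap: 0.1
grip_force: 0.0
```

send_rows:
  steps:
    - [[0.19,-0.81,0],[0,0,0]]
    - [[0.33,-1.13,0],[0,0,-0.16]]
    - [[0.42,-1.44,0],[0,0,-0.31]]
    - [[0.46,-1.73,0],[0,0,-0.47]]
    - [[0.45,-2.04,0],[0,0,-0.64]]
    - [[0.4,-2.35,0],[0,0,-0.82]]
    - [[0.27,-2.65,0],[0,0,-1.0]]
    - [[0.13,-2.89,0],[0,0,-1.15]]
    - [[-0.05,-3.11,0],[0,0,-1.31]]
    - [[-0.29,-3.32,0],[0,0,-1.48]]

```text
time: 17.05
tool_pos: [497.2, -266.4, 59.3]
tcp_rot: [179.8, -0.2, 17.6]
ft_force: [1.1, 1.7, -0.9]
finger_gap: -0.0
grip_force: 0.9
```

send_rows:
  steps:
    - [[-0.06,-0.04,0],[0,0,-0.05]]
    - [[-0.06,-0.04,0],[0,0,-0.05]]
    - [[-0.06,-0.04,0],[0,0,-0.05]]

```text
time: 17.42
tool_pos: [494.6, -267.0, 58.3]
tcp_rot: [179.9, -0.1, 15.1]
ft_force: [1.4, -0.1, 0.1]
finger_gap: -0.0
grip_force: 0.4
```

Run:
```python
from h import *
S={c:snapshot(c) for c in("wrist","scene")}
a=cv2.resize(S["scene"]["img"][130:330,150:350,::-1],(400,400),interpolation=cv2.INTER_CUBIC);w=cv2.resize(S["wrist"]["img"][:,:,::-1],(400,300));o=np.zeros((400,800,3),np.uint8);o[:,:400]=a;o[:300,400:]=w;cv2.imwrite("pics/k.png",o)
for c in S:
    for n in("valve_grip","valve_pivot"):
        for r in finder.pinpoint(n,c)[:1]: print(c,n,round(r["confidence"],2),atz(S[c],np.array(r["at"])*[512,384],60).round(1))
x=sense();print(x["time"],x["ft_force"],x["tool_pos"],x["tcp_rot"])
```

```text
scene valve_grip 0.71 [ 470.2 -267.5   60. ]
scene valve_pivot 0.72 [ 465.6 -216.6   60. ]
17.725 [0.80968199 0.81164105 0.50417963] [ 494.15693325 -266.66613157   57.47550546] [ 1.79983411e+02 -1.75163844e-02  1.50859616e+01]
```

View pics/k.png

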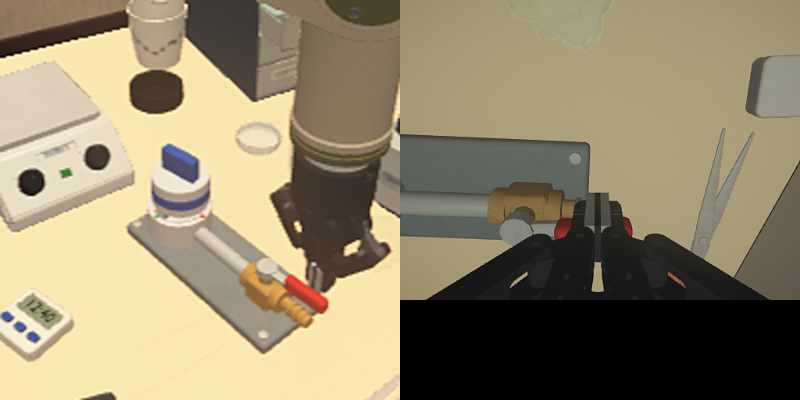

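send_rows:
  steps:
    - [[-0.07,-0.015,0],[0,0,0]]
    - [[-0.13,-0.03,0],[0,0,0]]
    - [[-0.13,-0.03,0],[0,0,0]]

```text
time: 18.1
tool_pos: [490.8, -267.6, 57.5]
tcp_rot: [180.0, -0.1, 15.0]
ft_force: [7.1, -0.8, -1.3]
finger_gap: -0.2
grip_force: 3.0
```

send_rows:
  steps:
    - [[-0.07,-0.015,0],[0,0,0]]
    - [[-0.13,-0.03,0],[0,0,0]]
    - [[-0.13,-0.03,0],[0,0,0]]

```text
time: 18.48
tool_pos: [490.2, -267.8, 57.9]
tcp_rot: [179.9, -0.5, 15.1]
ft_force: [23.1, 3.5, -11.5]
finger_gap: 0.1
grip_force: 11.4
```

send_rows:
  steps:
    - [[0.3,0.07,0],[0,0,0]]
    - [[0.8,0.18,0],[0,0,0]]
    - [[0.8,0.18,0.5],[0,0,0]]
    - [[0.8,0.18,1.8],[0,0,0]]
    - [[0.8,0.18,3.5],[0,0,0]]
    - [[0.8,0.18,5.0],[0,0,0]]
    - [[0.8,0.18,5.0],[0,0,0]]
    - [[0.8,0.18,5.0],[0,0,0]]

```text
time: 19.48
tool_pos: [509.8, -263.1, 207.5]
tcp_rot: [180.0, 0.0, 15.1]
ft_force: [0.0, -0.0, -0.0]
finger_gap: 0.4
grip_force: 0.0
```

Run:
```python
from h import *
S={c:snapshot(c) for c in("wrist","scene")}
a=cv2.resize(S["scene"]["img"][180:330,200:350,::-1],(400,400),interpolation=cv2.INTER_CUBIC);w=cv2.resize(S["wrist"]["img"][:,:,::-1],(400,300));o=np.zeros((400,800,3),np.uint8);o[:,:400]=a;o[:300,400:]=w;cv2.imwrite("pics/l.png",o)
for c,s in S.items():
    h=cv2.cvtColor(s["img"],cv2.COLOR_RGB2HSV);m=cv2.inRange(h,(0,130,60),(8,255,255))|cv2.inRange(h,(172,130,60),(180,255,255));n,l,st,ce=cv2.connectedComponentsWithStats(m);i=1+st[1:,4].argmax()
    q=atz(s,ce[i],61);d=q-[463.7,-221.1,61];print(c,st[i],q.round(1),"opening deg",12.65-np.degrees(np.arctan2(d[1],d[0])))
x=sense();print(x["time"],x["ft_force"],x["tool_pos"])
```

```text
wrist [224 208  52  16 719] [ 474.4 -270.3   61. ] opening deg 90.42761905782238
scene [291 268  21  20 188] [ 474.2 -271.    61. ] opening deg 90.82462954280021
19.575 [-0.61620715 -0.16087786 -0.2258537 ] [ 509.16509528 -262.62043307  205.78296917]
```

View pics/l.png

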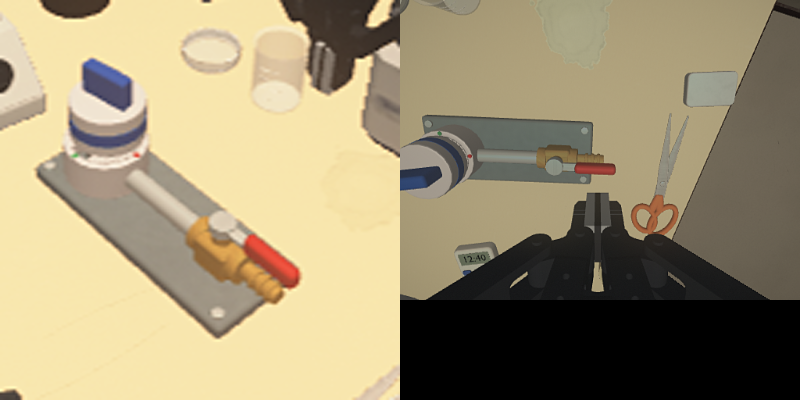

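The pictures show the lever lying along the manifold at about 90° open, at about (605,168) in the right panel. The capsule is seated and turned, and the gripper is clear of everything, so I am handing in.

```bash
python3 -c "
from bench import order
print(order.hand_in())"
```

```text
the job is handed in; nothing more can be done
None
```

I handed the job in at about 20 s with the capsule locked in the socket (turned about 81°), the valve lever about 90° open, the mug, petri dish and beaker never touched, and the arm clear; the hand-in gave no verdict back.

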